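# Lock the access panel of a test enclosure

## Task

The access panel of the grey test enclosure stands ajar on its seal. With a fingertip in the slot of the round cam fastener, push the panel down shut and, keeping it down, turn the fastener clockwise (seen from above) to the end of its quarter turn, so that the panel stays locked shut when you let go. There is nothing to grip or lift: do not raise the panel, and leave the multimeter, the mouse and the small adapter where they are.

Things in the scene. Friction and masses are not known exactly. Their poses are not given: they have to be found in the camera images.
- enclosure: Grey metal test enclosure fixed to the bench, 240 (own x) x 300 (own y) x 84 mm high. Origin: centre of its underside; z up; its front faces own -x; turned up to 0.45 rad either way. An aluminium access panel, 200 x 190 x 4 mm, covers the top around own y = -40 mm; the strip at own y = +64 to +150 mm carries two sockets, 16 mm wide, 12 mm high.
- panel (a joint): Hinge of the access panel, rad: 0 shut, positive raised. Hinge line along the enclosure's y at own x = +100, z = 84 mm; free edge at the front. A sprung seal holds it ajar, about 0.08 to 0.16 at the start; 3 to 6 N down at the fastener pushes it shut against a rigid stop; let go unlocked, it rises again. Locked and let go it rests at about 0.02.
- fastener (a joint): Angle of the cam fastener, rad, growing clockwise from above, 0 to a rigid stop at 1.571; starts at 0 to 0.35. At 0 the slot lies along the enclosure's y (parallel to the front edge), at 1.571 along its x. Friction 0.06 N m; stays where left. From about 0.6 on, a tongue passes beneath the front rim if the panel is within 2 mm of shut; otherwise it jams or misses.
- slot (a point): Centre of the slot's floor, on the fastener's turning axis; panel shut: at x -50, y -40, z 94 mm in the enclosure's frame. The fastener is a steel dial 70 mm across with two black raised segments; the straight slot between them is 26 mm wide, 14 mm deep and runs right across, open at both ends. Its x is across the slot, y along it, z up from the panel.
- multimeter: Bystander: black hand-held multimeter lying flat, 150 x 78 x 42 mm; origin: centre of its underside.
- mouse: Bystander: black computer mouse, 100 x 56 x 31 mm; origin: centre of its underside.
- adapter: Bystander: small metal coaxial adapter standing on the enclosure's strip, 18 mm wide, 32 mm high; origin: centre of its underside.

How it is judged:
On the way, in this order (a step that is already met when the one before it is completed fails the run):
1. a fingertip set in the fastener's slot has pushed the panel down shut, with the fastener not yet turned home (horizontal distance between the grasp point and slot below 0.045 m and z of the grasp point in the frame of slot below 0.031 m and value of joint panel below 0.03 rad and contact force between the fingers and enclosure above 0.5 N and value of joint fastener below 1 rad), for 0.05 s.
2. the fastener is turned home by the fingertip in its slot, with the panel shut (horizontal distance between the grasp point and slot below 0.045 m and z of the grasp point in the frame of slot below 0.031 m and value of joint fastener above 1.4 rad and value of joint panel below 0.03 rad), for 0.05 s.
At the end, for the whole second after the job is handed in: With the robot clear, the panel stays shut (hinge below 0.03 rad) and the fastener is turned past 1.40 of its 1.571 rad; multimeter, mouse and adapter are within 30 mm of where they stood (value of joint panel below 0.03 rad and value of joint fastener above 1.4 rad and distance of each of adapter, multimeter, mouse from where it was at the start of the episode below 0.03 m); the robot touches nothing.
It fails at once if the panel is lifted (hinge above 0.25 rad) (value of joint panel above 0.25 rad).
It fails at once if a bystander is pushed more than 30 mm from its place or lifted (distance of any of adapter, multimeter, mouse from where it was at the start of the episode above 0.03 m).
It also fails if it takes over 48 s, if anything falls off the work surface, if the arm or the gripper's body presses on something with over 40 N, if the wrist force passes 120 N, or if a joint passes its speed limit or range.

## Robot

A 6-joint arm with a two-finger parallel gripper is mounted at the origin on the work surface. World frame = base frame: x ahead of the robot, y to its left, z up, the work surface at z = 0. Lengths are in m, angles in rad, forces in N, time in s.
With the tool pointing down it reaches from about 0.225 to 0.875 m from the base axis. Payload 3.4 kg.
Tool frame: the origin (TCP) lies on the front face of the gripper's body, between the roots of the fingers; the fingertips stand 73 mm ahead of it and the grasp point (between the pads) lies 54 mm ahead of it (ctrl.pinch_z is the distance from the TCP to the grasp point, in m); z points along the fingers, x is the direction in which the jaws open and shut, and the axes are right-handed (so a half turn about z gives the same grasp; the last joint's range is limited). The gripper opens to 85 mm and grips with 20 to 120 N. Pads are 22 mm wide; open, the fingers measure 114 mm over their backs; the gripper's body (76 mm by 85 mm) begins 54 mm behind the grasp point. The pads swing forward as they close: fully open they stand 13 mm farther back than shut.
Start: joints at [-1.356, 0.276, 1.505, -0, 1.361, -0.121], TCP at [0.189, -0.543, 0.304] pointing down, gripper open.
Joint ranges: [-2.89, 2.89], [-0.75, 2.08], [0.22, 2.7], [-1.18, 4.32], [0.11, 2.71], [-2.7, 2.7]. Speed limits (rad/s): [2.57, 2.57, 3.14, 3.14, 3.14, 3.14].

## Interface

Orientations are given as a rotation vector (axis times angle).
In Python, from plant import ctrl gives the robot as it stands. The module is installed in compiled form; this text tells all that it offers.
- The arm moves only by the tool servo_tool, never from a script. Its arguments are lists of equal length, an entry for each row: "dp": the shift along the world's x, y, z as a fraction of full scale, a list of three; "spin": the turn about the world's z as a fraction of full scale. In form: {"dp": [[tx, ty, tz], ...], "spin": [spin, ...]}. A call has 1 to 5 rows; each row is the pose to reach, as a shift and turn from the pose commanded when the call began, turning the shorter way round; what a row does not reach only later rows make up. Full scale, the value 1, is 0.6 m for a shift and 180 degrees for a turn. A row lasts 1/12 s, in which the tool goes at most 41.7 mm and 7.16 degrees, less where a joint would pass 70% of its speed; a pose out of reach is approached as far as the arm can. A call with a number of a shift or a turn outside -1 to 1 is refused whole. A call with a gripper value outside its range is refused whole. "claw" is the opening, from 0 (shut) to 1 (fully open), set as the call begins (left out, the last holds). The fingers move at their own pace and stop on an object; "grip_force" is the grip in N (left out, the last holds). Time passes only in rows, so rows that repeat a pose let the fingers close. It gives the time, the measured TCP pose, the force and the opening at its end, in the units of the state.
- ctrl.state(): the state, without advancing time (a new reading comes with each control period).
- ctrl.capture(name): name is "side" or "top"; returns (picture, depth): 480x640x3 uint8, red, green, blue; 480x640 float32, m along the optical axis (not along the pixel's ray), 0 where there is no reading.
- ctrl.camera_params(name): a dict with "camera_matrix" (3x3 intrinsics, pixels), "rvec" (rotation vector, rad) and "tvec" (3), from world to camera coordinates, as OpenCV has them. Camera axes: x right, y down, z forward; pixel columns grow to the right and rows downward; lengths in m; the calibration is good to about 2 mm. A picture is of the moment at which its call begins. camera_params takes no time and is no camera call.
- ctrl.finish_job(): hands the job in, once; it reports no verdict.
The state is a dict: "clock": time; "joints": joint angles; "qvel": joint speeds; "effort": joint torques, N m; "tool_pos": TCP position; "orientation": TCP orientation; "ft_force": force on the tool from outside, world axes, zero at the start; "wrist_torque": the same for the moment, N m; "opening": finger opening in m.
Only numpy, scipy, OpenCV 4.12 (cv2) and the standard library are available. Lean on these libraries where they do the work, as an engineer would, in place of code of your own. Each camera call takes 0.05 s, during which the arm holds its last target.

## Working session

There is one attempt and no reset: what is moved stays moved. The work goes in short steps, Python scripts to look and compute and a tool call to move; the robot and the scene stay as the last step left them, time stands still between calls to the robot, and variables do not carry over. Pictures are saved under pics/ and viewed, and the job is handed in when it is done.

Besides the shell and the picture viewer there is one more tool, called in YAML: its name, and indented under it one key for each argument. servo_tool: Moves the arm, as the interface text tells. Shift numbers are shares of 0.6 m and turn numbers shares of 180 degrees, none past 1 either way. Its arguments: {"type":"object","properties":{"dp":{"type":"array","items":{"type":"array","items":{"type":"number","minimum":-1,"maximum":1}}},"spin":{"type":"array","items":{"type":"number","minimum":-1,"maximum":1}},"claw":{"type":"number"},"grip_force":{"type":"number"}},"required":["dp","spin"]}

```bash
mkdir -p pics
python3 - <<'E'
from plant import ctrl
import cv2,numpy as np
s=ctrl.state()
for k in s: print(k,np.round(s[k],3))
for n in("top","side"):
    im,d=ctrl.capture(n); cv2.imwrite(f"pics/{n}1.png",im[:,:,::-1]); np.save(f"{n}1d.npy",d)
    p=ctrl.camera_params(n); print(n,{k:np.round(v,3).tolist() for k,v in p.items()})
print(ctrl.pinch_z)
E
```

```text
clock 0.0
joints [-1.356  0.277  1.506  0.     1.361 -0.121]
qvel [-0.    -0.001 -0.001  0.001 -0.     0.   ]
effort [-0.0000e+00 -4.1677e+01 -2.4580e+01 -0.0000e+00  1.1000e-02  0.0000e+00]
tool_pos [ 0.189 -0.542  0.303]
orientation [-2.560e+00  1.818e+00  2.000e-03]
ft_force [-0.052  0.326 -0.305]
wrist_torque [-0.019  0.033 -0.058]
opening 0.085
top {'camera_matrix': [[525.993, 0.0, 316.97], [0.0, 525.993, 246.098], [0.0, 0.0, 1.0]], 'rvec': [2.129, -2.14, 0.188], 'tvec': [0.062, 0.588, 0.983]}
side {'camera_matrix': [[578.938, 0.0, 319.601], [0.0, 578.938, 240.921], [0.0, 0.0, 1.0]], 'rvec': [0.57, -2.582, 1.352], 'tvec': [0.56, 0.179, 0.952]}
0.0539
```

View pics/top1.png

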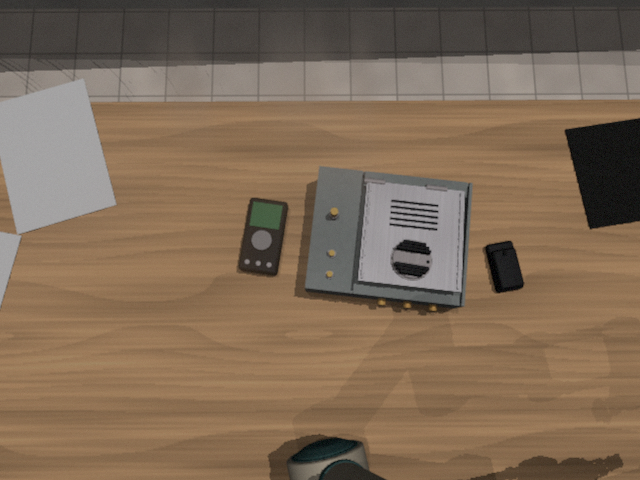

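View pics/side1.png

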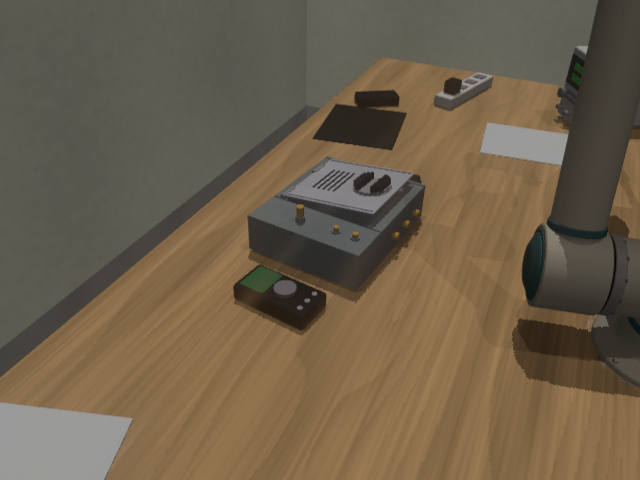

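The top view shows the enclosure's rim corners near (319,168), (471,182), (463,306) and (306,291). The dial is at about (411,260), with its slot almost level. The mouse is at (505,267) and the multimeter at (263,237). In the side view the panel stands ajar and the adapter is at (300,212). Next I'll measure these.

```bash
cat > h.py <<'E'
import cv2,numpy as np
from plant import ctrl
def cam(n):
    p=ctrl.camera_params(n);R=cv2.Rodrigues(np.array(p["rvec"]))[0];return np.array(p["camera_matrix"]),R,np.array(p["tvec"]).ravel()
def ray(n,u,v):
    K,R,t=cam(n);d=R.T@np.linalg.solve(K,[u,v,1.]);return -R.T@t,d
def onz(n,u,v,z):
    c,d=ray(n,u,v);return c+d*(z-c[2])/d[2]
def dep(n,u,v,D):
    c,d=ray(n,u,v);return c+d*D
def proj(n,P):
    K,R,t=cam(n);return cv2.projectPoints(np.float64(P).reshape(-1,1,3),R,t,K,None)[0].reshape(-1,2)
E
python3 - <<'E'
from h import *
im=cv2.imread("pics/top1.png");D=np.load("top1d.npy")
# cloud from top depth
v,u=np.mgrid[0:480,0:640];K,R,t=cam("top")
pc=np.stack([(u-K[0,2])/K[0,0]*D,(v-K[1,2])/K[1,1]*D,D],-1)
P=(pc-t)@R
np.save("P.npy",P)
hs=cv2.cvtColor(im,cv2.COLOR_BGR2HSV)
m=((P[...,2]>.07)&(P[...,2]<.16)&(D>0)).astype(np.uint8)
m[:, :290]=0;m[:,490:]=0;m[:150]=0;m[330:]=0
c=max(cv2.findContours(m,0,2)[0],key=cv2.contourArea)
# contour at rim: top plane
q=cv2.minAreaRect(c);print(q)
b=cv2.boxPoints(q);W=np.array([onz("top",*p,.084) for p in b]);print(W.round(4),np.linalg.norm(np.diff(W,axis=0),axis=1))
print("centre",W.mean(0))
for k in range(4):
    e=W[(k+1)%4]-W[k];print(np.degrees(np.arctan2(e[1],e[0])))
for pt in [(335,230),(340,185),(330,285),(415,175),(440,300),(411,260),(400,260),(420,261),(400,195),(450,290),(370,285)]: print(pt,P[pt[1],pt[0]].round(4))
dk=((im.max(2)<60)).astype(np.uint8);dk[:235]=0;dk[285:]=0;dk[:,:385]=0;dk[:,440:]=0
n,l,s,ce=cv2.connectedComponentsWithStats(dk);print(s,ce)
for i in range(1,n):
    if s[i,4]>40:
        Q=P[l==i]; print(i,Q.mean(0),np.median(Q[:,2]),cv2.minAreaRect(np.argwhere(l==i)[:,::-1].astype(np.float32)))
cv2.imwrite("pics/crop1.png",cv2.resize(im[160:315,300:480],None,fx=4,fy=3.8,interpolation=cv2.INTER_CUBIC)[:600])
E
```

```text
((390.56549072265625, 236.22332763671875), (160.55755615234375, 124.11031341552734), 6.483073711395264)
[[ 0.5009  0.0836  0.084 ]
 [ 0.7416  0.0559  0.084 ]
 [ 0.7035 -0.2536  0.084 ]
 [ 0.4655 -0.2137  0.084 ]] [0.24220151 0.31188361 0.24134185]
centre [ 0.60288339 -0.08193659  0.084     ]
-6.569498683232216
-97.00321256399263
170.48220701906172
83.20440029403926
(335, 230) [0.6133 0.0238 0.0827]
(340, 185) [0.7017 0.0132 0.085 ]
(330, 285) [0.5081 0.0344 0.0817]
(415, 175) [ 0.7476 -0.1498  0.0009]
(440, 300) [ 0.4788 -0.1711  0.0826]
(411, 260) [ 0.5503 -0.114   0.1124]
(400, 260) [ 0.5503 -0.0937  0.113 ]
(420, 261) [ 0.5484 -0.1305  0.1122]
(400, 195) [ 0.6798 -0.1016  0.0899]
(450, 290) [ 0.4946 -0.1824  0.1149]
(370, 285) [ 0.5073 -0.0404  0.0856]
[[     0      0    640    480 306531]
 [   396    240     35     15    324]
 [   427    261      2      2      4]
 [   393    262     36     16    337]
 [   385    284      4      1      4]] [[319.29918671 239.45877252]
 [413.23148148 247.00308642]
 [427.5        261.5       ]
 [409.96439169 268.99703264]
 [386.5        284.        ]]
1 [ 0.57171493 -0.11598023  0.1286653 ] 0.12333077709369505 ((413.51507568359375, 246.75283813476562), (33.97052001953125, 11.24160099029541), 10.619654655456543)
3 [ 0.52992071 -0.1060875   0.14182387] 0.12846940084691963 ((409.9239807128906, 269.6679992675781), (35.32987594604492, 11.538111686706543), 10.304847717285156)
```

View pics/crop1.png

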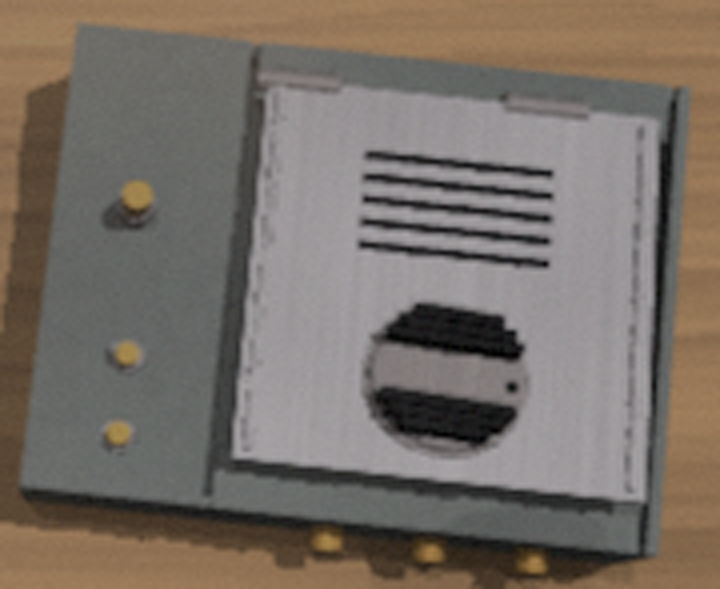

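Run:
```python
from h import *
im=cv2.imread("pics/top1.png");P=np.load("P.npy")
C=[(320,166.6),(472,183.2),(463.7,304.7),(305,288.4)]
W=np.array([onz("top",*p,.084) for p in C]);print(W.round(4))
e=np.roll(W,-1,0)-W;print(np.linalg.norm(e,axis=1),np.degrees(np.arctan2(e[:,1],e[:,0])));c=W.mean(0)
yaw=np.mean([np.arctan2(e[1,1],e[1,0])+np.pi, np.arctan2(e[0,1],e[0,0])+np.pi/2, np.arctan2(e[2,1],e[2,0])-np.pi/2,np.arctan2(e[3,1],e[3,0])])
yaw=(yaw+np.pi)%(2*np.pi)-np.pi
print("centre",c,"yaw",np.degrees(yaw))
R=np.array([[np.cos(yaw),-np.sin(yaw)],[np.sin(yaw),np.cos(yaw)]])
print("slot shut (rim)",c[:2]+R@[-.05,-.04])
# panel slope from depth: local coordinates
L=(P[...,:2]-c[:2])@R
hs=cv2.cvtColor(im,cv2.COLOR_BGR2HSV)
r=np.hypot(L[...,0]+.05,L[...,1]+.04)
m=(abs(L[...,1]+.04)<.085)&(L[...,0]>-.09)&(L[...,0]<.07)&(r>.045)&(P[...,2]>.08)&(im.max(2)>120)
A=np.c_[L[m][:,0],L[m][:,1],np.ones(m.sum())];z=P[m][:,2]
for _ in range(4):
    x=np.linalg.lstsq(A,z,rcond=None)[0];k=abs(A@x-z)<.006;A,z=A[k],z[k]
print("panel fit",x,"hinge z",x[0]*.1+x[2]+x[1]*-.04, len(z))
a=-x[0]
# bright slot band + dial ellipse: slot edge lines between dark segs
dk=(im.max(2)<75).astype(np.uint8);dk[:235]=0;dk[285:]=0;dk[:,:385]=0;dk[:,440:]=0
up=[];lo=[]
for u in range(400,424):
    v=np.where(dk[:,u])[0]; a1=v[v<256];b1=v[v>262]
    if len(a1) and len(b1): up.append((u,a1.max()+.5));lo.append((u,b1.min()-.5))
for zz in (.113,.127):
  ang=[]
  for s in (up,lo):
    w=np.array([onz("top",*p,zz)[:2] for p in s]);f=cv2.fitLine(w.astype(np.float32),cv2.DIST_HUBER,0,1e-4,1e-4).ravel();f*=np.sign(f[1]);ang.append((np.degrees(np.arctan2(f[1],f[0])),f[2:]))
  print(zz,ang)
slotdir=np.mean([x[0] for x in ang]);print("fastener deg",np.degrees(yaw)+90-slotdir)
# dial centre via segments
g=cv2.minEnclosingCircle(np.argwhere(dk)[:,::-1].astype(np.float32));print(g,onz("top",*g[0],.127),onz("top",*g[0],.113))
ids=[(40,0)]
```

```text
[[ 0.7393  0.0517  0.084 ]
 [ 0.7044 -0.2433  0.084 ]
 [ 0.4697 -0.2146  0.084 ]
 [ 0.5017  0.0814  0.084 ]]
[0.29701584 0.23650735 0.29775126 0.23943877] [-96.74091164 173.04148486  83.82246067  -7.12838872]
centre [ 0.60378125 -0.08121611  0.084     ] yaw 83.24866129417804
slot shut (rim) [ 0.63762585 -0.13557182]
panel fit [-0.00168314  0.12770718  0.10187248] hinge z 0.09659588354948886 3435
0.113 [(np.float32(81.77042), array([ 0.5650256, -0.115335 ], dtype=float32)), (np.float32(80.69963), array([ 0.54281425, -0.11489297], dtype=float32))]
0.127 [(np.float32(81.77059), array([ 0.5627876 , -0.11270895], dtype=float32)), (np.float32(80.6995), array([ 0.54090166, -0.1122734 ], dtype=float32))]
fastener deg 92.01361490745927
((406.0375061035156, 264.9624938964844), 28.372678756713867) [ 0.53920021 -0.10197554  0.127     ] [ 0.54108752 -0.10444199  0.113     ]
```

The own-frame numbers above are wrong: my yaw average wrapped round. Redone by hand, yaw is -6.8°, which puts the shut slot at (0.5494, -0.115). The ajar slot should then be near (0.5515, -0.115), and the edges I measured between agree: (0.552 to 0.554, -0.114), floor about 0.113, slot direction about 81°. That gives a panel angle of about 0.125 rad and a fastener angle of about 2°. I'll close the fingers and move over at height, with the tool x turned to about 81°.

servo_tool:
  dp:
    - [0.12, 0.14, 0]
    - [0.24, 0.28, 0]
    - [0.36, 0.42, 0]
    - [0.48, 0.56, 0]
    - [0.6, 0.7, 0]
  spin: [0.04, 0.08, 0.12, 0.16, 0.2]
  claw: 0

```text
clock: 0.52
tool_pos: [0.3257, -0.383, 0.3035]
orientation: [-2.998, 0.935, 0.001]
ft_force: [0.6, -0.7, 0.5]
opening: 0.0256
```

```bash
cat >> h.py <<'E'
def tool():
    s=ctrl.state();R=cv2.Rodrigues(np.array(s["orientation"]))[0]
    print("t",round(s["clock"],2),"tcp",np.round(s["tool_pos"],4),"xang",round(np.degrees(np.arctan2(R[1,0],R[0,0])),2),"z",R[:,2].round(3),"F",np.round(s["ft_force"],2),"T",np.round(s["wrist_torque"],2),"open",round(s["opening"],4),"q",np.round(s["joints"],2))
    return s,R
E
python3 -c "
from h import *
tool()"
```

```text
t 0.52 tcp [ 0.3257 -0.383   0.3035] xang -34.65 z [-0.     0.001 -1.   ] F [ 0.56 -0.74  0.52] T [ 0.03 -0.07  0.03] open 0.0256 q [-1.    0.17  1.65  0.    1.32 -0.4 ]
```

servo_tool:
  dp:
    - [0.34, 0.4, 0]
    - [0.34, 0.4, 0]
    - [0.34, 0.4, 0]
    - [0.34, 0.4, 0]
    - [0.34, 0.4, 0]
  spin: [0.6, 0.6, 0.6, 0.6, 0.6]

```text
clock: 0.93
tool_pos: [0.4607, -0.224, 0.3037]
orientation: [-3.141, -0.033, 0.0]
ft_force: [0.4, -0.5, -0.3]
opening: 0.0001
```

servo_tool:
  dp:
    - [0, 0, 0]
    - [0, 0, 0]
    - [0, 0, 0]
    - [0, 0, 0]
    - [0, 0, 0]
  spin: [0.4, 0.4, 0.4, 0.4, 0.4]

```text
clock: 1.35
tool_pos: [0.4599, -0.2255, 0.3034]
orientation: [-2.978, -0.998, 0.001]
ft_force: [0.2, -1.1, -0.3]
opening: -0.0
```

```bash
python3 -c "
from h import *
tool()"
```

```text
t 1.35 tcp [ 0.4599 -0.2255  0.3034] xang 37.06 z [-0.001  0.001 -1.   ] F [ 0.21 -1.06 -0.32] T [0.03 0.01 0.04] open -0.0 q [-0.59  0.18  1.63  0.    1.33 -1.24]
```

servo_tool:
  dp:
    - [0.153, 0.184, 0]
    - [0.153, 0.184, 0]
    - [0.153, 0.184, 0]
    - [0.153, 0.184, 0]
    - [0.153, 0.184, -0.06]
  spin: [0.24, 0.24, 0.24, 0.24, 0.24]

```text
clock: 1.77
tool_pos: [0.558, -0.1134, 0.2734]
orientation: [2.515, 1.863, 0.017]
ft_force: [2.4, -1.5, 0.8]
opening: 0.0002
```

servo_tool:
  dp:
    - [0, 0, -0.05]
    - [0, 0, -0.05]
    - [0, 0, -0.05]
  spin: [0.046, 0.046, 0.046]

```text
clock: 2.02
tool_pos: [0.5508, -0.1151, 0.2365]
orientation: [-2.392, -2.03, 0.004]
ft_force: [0.3, -0.1, 0.5]
opening: 0.0
```

```bash
python3 -c "
from h import *
s,R=tool()
for n in ('top','side'):
    im,d=ctrl.capture(n);cv2.imwrite(f'pics/{n}2.png',im[:,:,::-1]);np.save(n+'2d.npy',d)
im=cv2.imread('pics/side2.png');print(proj('side',np.array(s['tool_pos'])+R[:,2]*.073))
cv2.imwrite('pics/side2c.png',cv2.resize(im[90:240,280:480],None,fx=4,fy=4,interpolation=cv2.INTER_CUBIC))
im=cv2.imread('pics/top2.png');cv2.imwrite('pics/top2c.png',cv2.resize(im[180:330,320:520],None,fx=4,fy=4,interpolation=cv2.INTER_CUBIC))
"
```

```text
t 2.02 tcp [ 0.5508 -0.1151  0.2365] xang 80.65 z [-0.004  0.002 -1.   ] F [ 0.29 -0.14  0.54] T [-0.01  0.03  0.03] open 0.0 q [-0.33  0.31  1.64  0.    1.2  -1.74]
[[376.01706917 161.79420233]]
```

View pics/side2c.png

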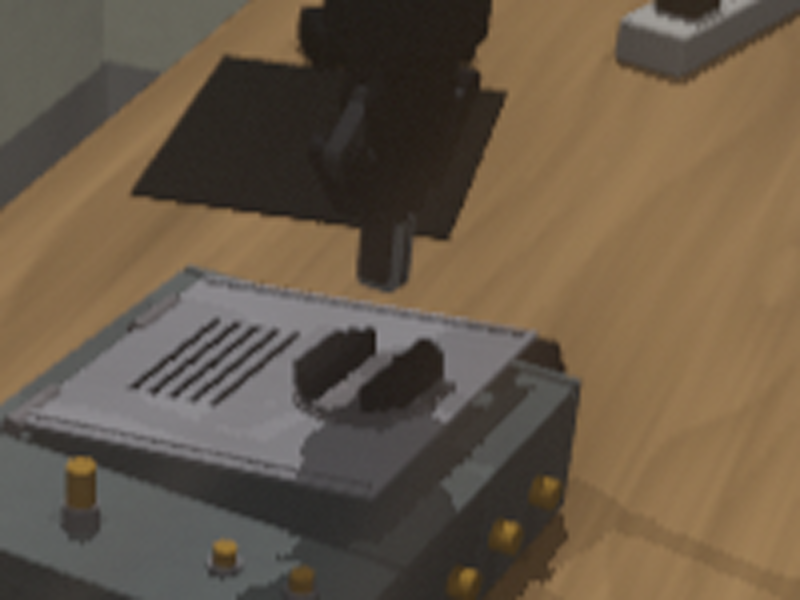

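View pics/top2c.png

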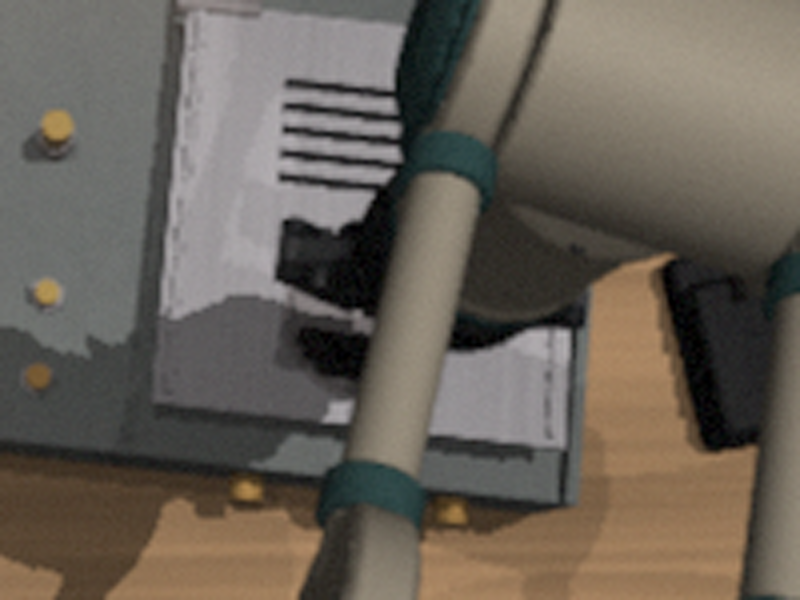

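The side crop shows the shut fingertips at about (384,287), where my projection put them, so the tool and camera agree. The slot lies below, between the black segments, near (365,385). The arm hides the dial in the top view. I'll draw the expected slot on the first side picture to check it.

Run:
```python
from h import *
im=cv2.imread("pics/side1.png")
a=np.radians(81.2);d=np.array([np.cos(a),np.sin(a),0]);n=np.array([np.sin(a),-np.cos(a),0])
f=8;cr=im[150:215,330:420];cr=cv2.resize(cr,None,fx=f,fy=f,interpolation=cv2.INTER_CUBIC)
tilt=.125
for z,col in((.113,(0,0,255)),(.127,(0,255,0))):
    for s in(-.013,.013):
        c=np.array([.5515,-.115,0])+n*s+[0.0018*(z>.12),0,z-tilt*s]
        h=.033 if z<.12 else .030
        q=(proj("side",[c-d*h,c+d*h])-[330,150]+.5)*f
        cv2.line(cr,tuple(int(v) for v in q[0]),tuple(int(v) for v in q[1]),col,1)
cv2.imwrite("pics/ov1.png",cr)
```

```text
(no output)
```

View pics/ov1.png

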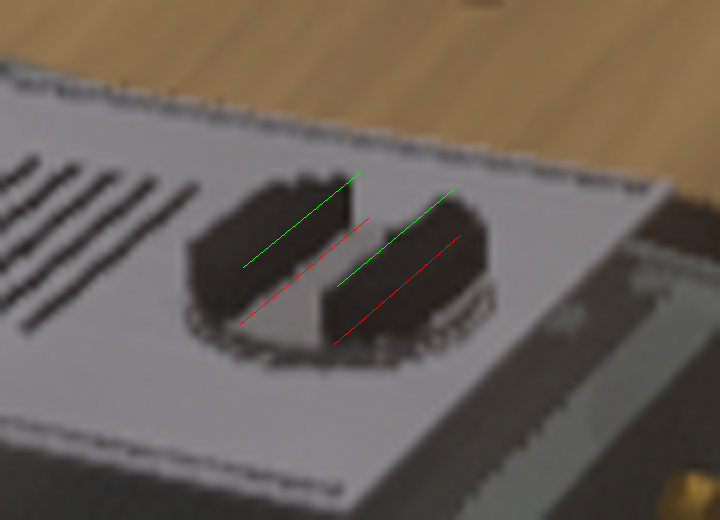

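The expected edges lie within 1 to 2 mm of the observed ones, and both hint at about 1 mm more in +x. I'll nudge that way and lower slowly while watching the force. Contact should come at TCP z of about 0.186 in the slot, or about 0.200 if the tip lands on a segment.

servo_tool:
  dp:
    - [0.002, 0, -0.02]
    - [0.002, 0, -0.035]
    - [0.002, 0, -0.05]
    - [0.002, 0, -0.06]
    - [0.002, 0, -0.06]
  spin: [0.002, 0.002, 0.002, 0.002, 0.002]

```text
clock: 2.53
tool_pos: [0.5523, -0.1156, 0.2009]
orientation: [-2.386, -2.04, 0.002]
ft_force: [-0.0, 0.5, 0.1]
opening: -0.0
```

servo_tool:
  dp:
    - [0, 0, -0.004]
    - [0, 0, -0.008]
    - [0, 0, -0.012]
    - [0, 0, -0.014]
    - [0, 0, -0.014]
  spin: [0, 0, 0, 0, 0]

```text
clock: 2.95
tool_pos: [0.5531, -0.1156, 0.1934]
orientation: [2.387, 2.043, 0.0]
ft_force: [0.7, 0.0, -0.4]
opening: 0.0003
```

```bash
python3 -c "
from h import *
s,R=tool()
im,d=ctrl.capture('side')
cv2.imwrite('pics/side3c.png',cv2.resize(im[90:240,280:480,::-1],None,fx=4,fy=4,interpolation=cv2.INTER_CUBIC))
"
```

```text
t 2.95 tcp [ 0.5531 -0.1156  0.1934] xang 81.12 z [ 0.  0. -1.] F [ 0.67  0.01 -0.45] T [-0.06 -0.1  -0.03] open 0.0003 q [-0.33  0.34  1.7   0.    1.1  -1.75]
```

View pics/side3c.png

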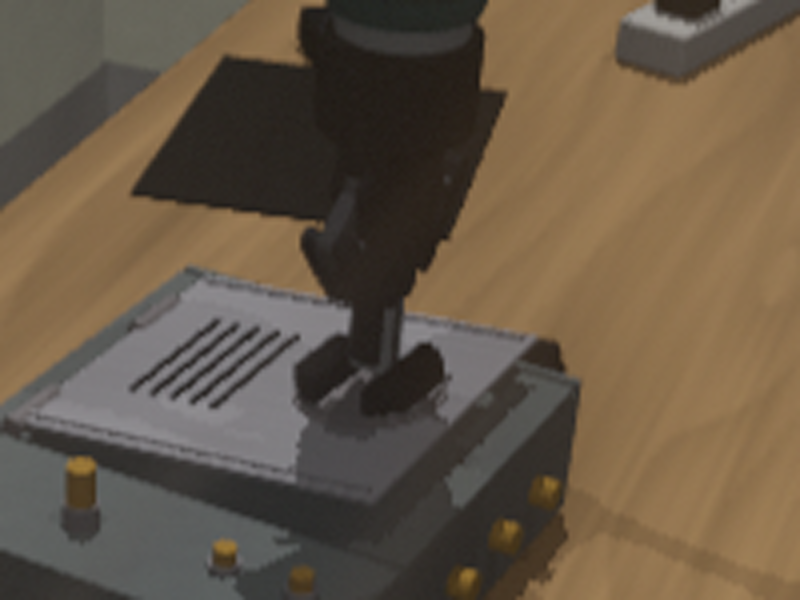

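The side crop shows the tip at (370,365), between the black segments and below their tops, with almost no force on it. So it is in the slot. I'll press the panel down, drifting slightly in -x to follow the hinge arc.

servo_tool:
  dp:
    - [0, 0, -0.006]
    - [-0.001, 0, -0.012]
    - [-0.001, 0, -0.018]
    - [-0.002, 0, -0.022]
    - [-0.002, 0, -0.025]
  spin: [0, 0, 0, 0, 0]

```text
clock: 3.42
tool_pos: [0.5518, -0.1156, 0.1782]
orientation: [-2.387, -2.043, -0.0]
ft_force: [-0.1, 0.7, 1.4]
opening: 0.0003
```

servo_tool:
  dp:
    - [0, 0, -0.004]
    - [-0.001, 0, -0.008]
    - [-0.001, 0, -0.011]
    - [-0.001, 0, -0.014]
    - [-0.001, 0, -0.014]
  spin: [0, 0, 0, 0, 0]

```text
clock: 3.83
tool_pos: [0.5509, -0.1155, 0.1698]
orientation: [-2.386, -2.042, 0.0]
ft_force: [-0.2, 1.7, 1.0]
opening: 0.0001
```

```bash
python3 -c "
from h import *
s,R=tool()
im,d=ctrl.capture('side')
cv2.imwrite('pics/side4c.png',cv2.resize(im[90:240,280:480,::-1],None,fx=4,fy=4,interpolation=cv2.INTER_CUBIC))
"
```

```text
t 3.83 tcp [ 0.5509 -0.1155  0.1698] xang 81.12 z [-0.001  0.    -1.   ] F [-0.18  1.73  1.04] T [0.15 0.01 0.01] open 0.0001 q [-0.33  0.36  1.73  0.    1.05 -1.75]
```

View pics/side4c.png

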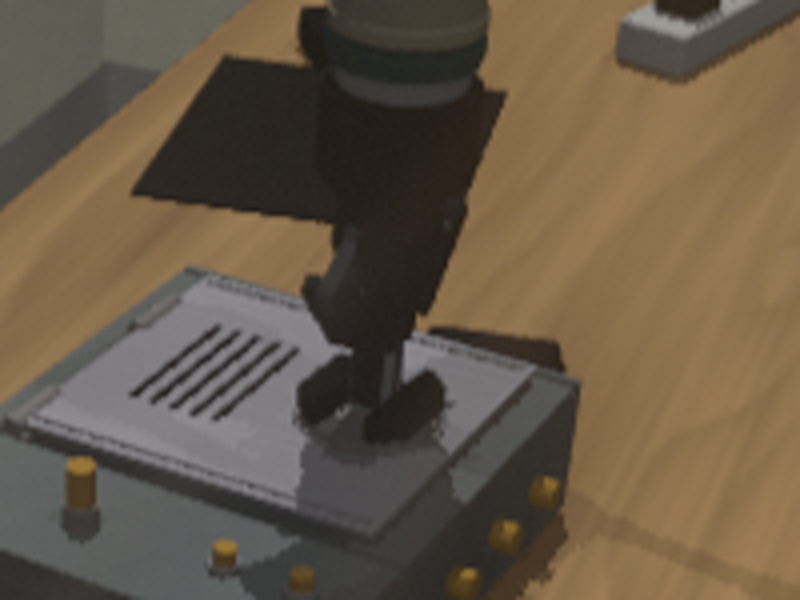

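The panel's front edge has come down with the tip and is nearly level with the rim. I'll keep pressing in small steps until the stop shows in the force.

servo_tool:
  dp:
    - [0, 0, -0.002]
    - [0, 0, -0.004]
    - [0, 0, -0.005]
    - [0, 0, -0.005]
    - [0, 0, -0.005]
  spin: [0, 0, 0, 0, 0]

```text
clock: 4.3
tool_pos: [0.5509, -0.1155, 0.167]
orientation: [-2.386, -2.042, 0.001]
ft_force: [-0.5, 0.4, 2.8]
opening: 0.0002
```

```bash
python3 -c "
from h import *
tool()"
```

```text
t 4.3 tcp [ 0.5509 -0.1155  0.167 ] xang 81.12 z [-0.001  0.    -1.   ] F [-0.49  0.37  2.75] T [ 0.16  0.21 -0.05] open 0.0002 q [-0.33  0.37  1.73  0.    1.04 -1.75]
```

servo_tool:
  dp:
    - [0, 0, -0.001]
    - [0, 0, -0.002]
    - [0, 0, -0.003]
    - [0, 0, -0.003]
  spin: [0, 0, 0, 0]

```text
clock: 4.63
tool_pos: [0.5509, -0.1155, 0.1665]
orientation: [-2.387, -2.043, 0.0]
ft_force: [-4.1, 0.9, 9.7]
opening: 0.0002
```

```bash
python3 -c "
from h import *
tool()"
```

```text
t 4.63 tcp [ 0.5509 -0.1155  0.1665] xang 81.12 z [-0. -0. -1.] F [-4.08  0.86  9.71] T [ 0.26  0.72 -0.01] open 0.0002 q [-0.33  0.37  1.74 -0.    1.04 -1.75]
```

At z = 0.1665 the force rose steeply to 9.7 N, so the panel is on its stop, and that height matches the shut slot. The -4 N in x says to centre about 1 mm toward -x, which agrees with the shut slot position. I'll do that, then start turning clockwise.

servo_tool:
  dp:
    - [-0.001, 0, 0]
    - [-0.002, 0, 0]
    - [-0.002, 0, 0]
  spin: [0, 0, 0]

```text
clock: 4.88
tool_pos: [0.5507, -0.1155, 0.1666]
orientation: [2.386, 2.041, 0.003]
ft_force: [-1.0, 1.8, 8.2]
opening: -0.0002
```

servo_tool:
  dp:
    - [0, 0, 0]
    - [0, 0, 0]
    - [0, 0, 0]
    - [0, 0, 0]
    - [0, 0, 0]
  spin: [-0.025, -0.05, -0.075, -0.1, -0.125]

```text
clock: 5.3
tool_pos: [0.5514, -0.1162, 0.1666]
orientation: [2.739, 1.531, 0.004]
ft_force: [-0.9, -1.0, 6.7]
opening: 0.0001
```

```bash
python3 -c "
from h import *
tool()"
```

```text
t 5.3 tcp [ 0.5514 -0.1162  0.1666] xang 58.41 z [ 0.004 -0.002 -1.   ] F [-0.94 -0.99  6.74] T [0.04 0.04 0.06] open 0.0001 q [-0.33  0.37  1.74 -0.    1.03 -1.35]
```

It turns easily, with little side force. I'll add a little down force and keep turning.

servo_tool:
  dp:
    - [0, 0, -0.001]
    - [0, 0, -0.001]
    - [0, 0, -0.001]
    - [0, 0, -0.001]
    - [0, 0, -0.001]
  spin: [-0.025, -0.05, -0.075, -0.1, -0.125]

```text
clock: 5.72
tool_pos: [0.5512, -0.1161, 0.1665]
orientation: [2.986, 0.968, 0.005]
ft_force: [-2.0, 1.2, 9.6]
opening: 0.0002
```

servo_tool:
  dp:
    - [0, 0, 0]
    - [0, 0, 0]
    - [0, 0, 0]
    - [0, 0, 0]
    - [0, 0, 0]
  spin: [-0.025, -0.05, -0.075, -0.1, -0.125]

```text
clock: 6.13
tool_pos: [0.5507, -0.1159, 0.1665]
orientation: [3.119, 0.367, 0.004]
ft_force: [-3.1, 1.6, 11.3]
opening: -0.0001
```

```bash
python3 -c "
from h import *
tool()"
```

```text
t 6.13 tcp [ 0.5507 -0.1159  0.1665] xang 13.42 z [ 0.003 -0.001 -1.   ] F [-3.12  1.59 11.32] T [0.17 0.46 0.06] open -0.0001 q [-0.33  0.37  1.74 -0.    1.03 -0.57]
```

servo_tool:
  dp:
    - [0, 0, 0]
    - [0, 0, 0]
    - [0, 0, 0]
    - [0, 0, 0]
    - [0, 0, 0]
  spin: [-0.025, -0.05, -0.075, -0.1, -0.115]

```text
clock: 6.55
tool_pos: [0.5503, -0.1155, 0.1665]
orientation: [3.135, -0.199, 0.003]
ft_force: [-3.1, 2.2, 12.8]
opening: 0.0002
```

```bash
python3 -c "
from h import *
tool()"
```

```text
t 6.55 tcp [ 0.5503 -0.1155  0.1665] xang -7.27 z [ 0.002 -0.    -1.   ] F [-3.15  2.21 12.78] T [0.29 0.61 0.08] open 0.0002 q [-0.33  0.37  1.74  0.    1.04 -0.2 ]
```

servo_tool:
  dp:
    - [0, 0, 0]
    - [0, 0, 0]
    - [0, 0, 0]
  spin: [-0.015, -0.03, -0.03]

```text
clock: 6.8
tool_pos: [0.5502, -0.1154, 0.1665]
orientation: [-3.123, 0.344, -0.003]
ft_force: [-3.6, 2.7, 12.3]
opening: 0.0002
```

```bash
python3 -c "
from h import *
tool()"
```

```text
t 6.8 tcp [ 0.5502 -0.1154  0.1665] xang -12.56 z [ 0.002 -0.    -1.   ] F [-3.57  2.75 12.29] T [ 0.34  0.6  -0.  ] open 0.0002 q [-0.33  0.37  1.74  0.    1.04 -0.11]
```

There is no stop in the torque yet. The finger has some play in the slot, so I'll keep turning in small steps until the end stop shows.

servo_tool:
  dp:
    - [0, 0, 0]
    - [0, 0, 0]
    - [0, 0, 0]
  spin: [-0.015, -0.025, -0.025]

```text
clock: 7.05
tool_pos: [0.5502, -0.1153, 0.1665]
orientation: [-3.107, 0.465, -0.002]
ft_force: [-4.6, 3.0, 12.3]
opening: -0.0001
```

```bash
python3 -c "
from h import *
s,R=tool()
im,d=ctrl.capture('side')
cv2.imwrite('pics/side5c.png',cv2.resize(im[90:240,280:480,::-1],None,fx=4,fy=4,interpolation=cv2.INTER_CUBIC))
"
```

```text
t 7.05 tcp [ 0.5502 -0.1153  0.1665] xang -17.04 z [ 0.002  0.    -1.   ] F [-4.58  3.01 12.33] T [0.41 0.6  0.01] open -0.0001 q [-0.33  0.37  1.74  0.    1.04 -0.03]
```

View pics/side5c.png

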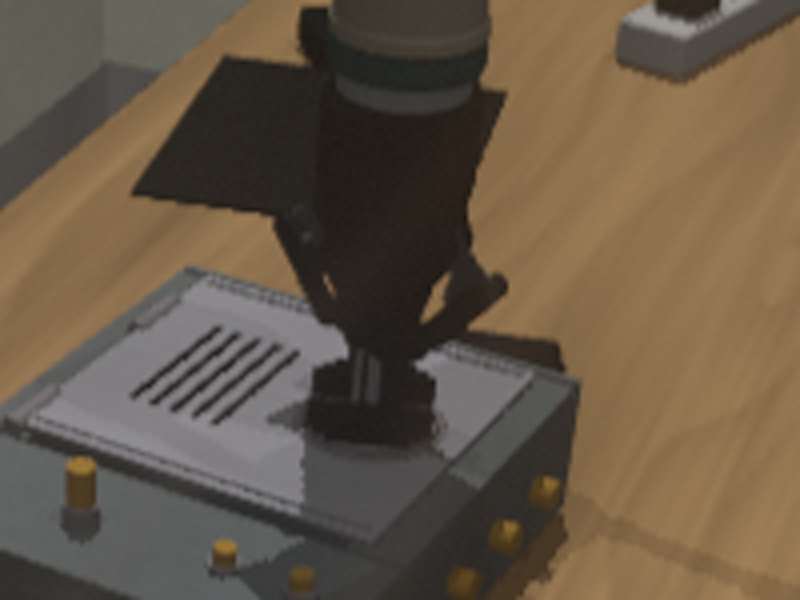

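The side crop shows the slot close to the enclosure's x, but the near segment's edge still falls less steeply than the panel's side edge. So there is more play than I assumed, and I'll turn further.

servo_tool:
  dp:
    - [0, 0, 0]
    - [0, 0, 0]
    - [0, 0, 0]
  spin: [-0.02, -0.04, -0.04]

```text
clock: 7.35
tool_pos: [0.5501, -0.1152, 0.1665]
orientation: [-3.071, 0.661, -0.002]
ft_force: [-4.0, 3.8, 13.0]
opening: 0.0003
```

```bash
python3 -c "
from h import *
s,R=tool()"
```

```text
t 7.35 tcp [ 0.5501 -0.1152  0.1665] xang -24.3 z [ 0.001  0.    -1.   ] F [-3.98  3.81 12.96] T [ 0.48  0.61 -0.02] open 0.0003 q [-0.33  0.37  1.74  0.    1.04  0.09]
```

servo_tool:
  dp:
    - [0, 0, 0]
    - [0, 0, 0]
    - [0, 0, 0]
  spin: [-0.02, -0.04, -0.04]

```text
clock: 7.6
tool_pos: [0.5501, -0.115, 0.1665]
orientation: [-3.023, 0.853, -0.002]
ft_force: [-4.5, 2.9, 12.7]
opening: -0.0001
```

```bash
python3 -c "
from h import *
s,R=tool()
im,d=ctrl.capture('side')
cv2.imwrite('pics/side6c.png',cv2.resize(im[90:240,280:480,::-1],None,fx=4,fy=4,interpolation=cv2.INTER_CUBIC))
"
```

```text
t 7.6 tcp [ 0.5501 -0.115   0.1665] xang -31.5 z [ 0.001  0.001 -1.   ] F [-4.47  2.95 12.73] T [0.55 0.64 0.03] open -0.0001 q [-0.33  0.37  1.74  0.    1.04  0.22]
```

View pics/side6c.png

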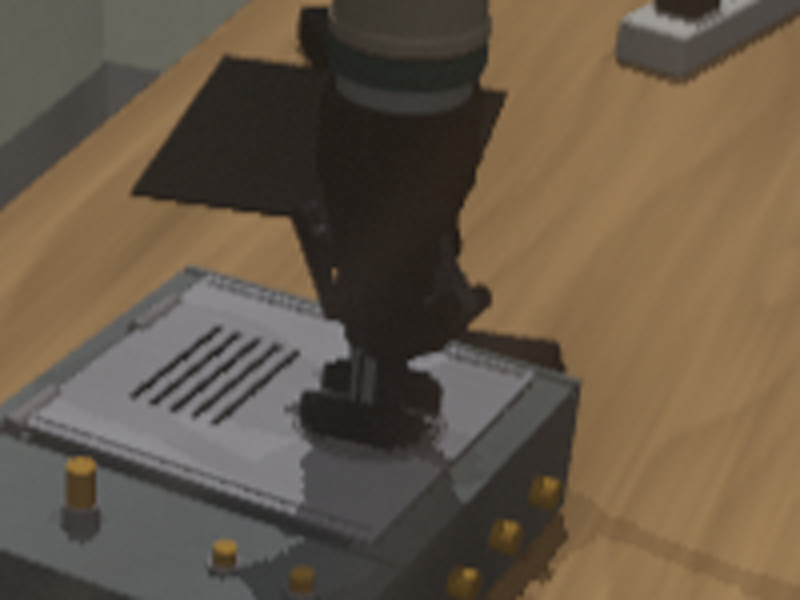

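The near segment's edge has turned on with the finger and is nearly parallel to the panel's side edge. There is still no stop torque, so I'll continue.

servo_tool:
  dp:
    - [0, 0, 0]
    - [0, 0, 0]
    - [0, 0, 0]
  spin: [-0.02, -0.04, -0.04]

```text
clock: 7.9
tool_pos: [0.5501, -0.1148, 0.1665]
orientation: [-2.963, 1.041, -0.001]
ft_force: [-4.5, 3.9, 12.2]
opening: -0.0002
```

```bash
python3 -c "
from h import *
s,R=tool()"
```

```text
t 7.9 tcp [ 0.5501 -0.1148  0.1665] xang -38.71 z [ 0.001  0.001 -1.   ] F [-4.52  3.92 12.22] T [ 0.64  0.66 -0.02] open -0.0002 q [-0.33  0.37  1.74  0.    1.04  0.34]
```

servo_tool:
  dp:
    - [0, 0, 0]
    - [0, 0, 0]
    - [0, 0, 0]
  spin: [-0.02, -0.03, -0.03]

```text
clock: 8.15
tool_pos: [0.5508, -0.1148, 0.1665]
orientation: [-2.91, 1.177, -0.004]
ft_force: [-2.4, 4.0, 12.0]
opening: -0.0001
```

```bash
python3 -c "
from h import *
s,R=tool()
im,d=ctrl.capture('side')
cv2.imwrite('pics/side7c.png',cv2.resize(im[90:240,280:480,::-1],None,fx=4,fy=4,interpolation=cv2.INTER_CUBIC))
"
```

```text
t 8.15 tcp [ 0.5508 -0.1148  0.1665] xang -44.05 z [ 0.003  0.001 -1.   ] F [-2.41  3.99 12.02] T [0.72 0.42 0.11] open -0.0001 q [-0.33  0.37  1.74  0.    1.03  0.44]
```

View pics/side7c.png

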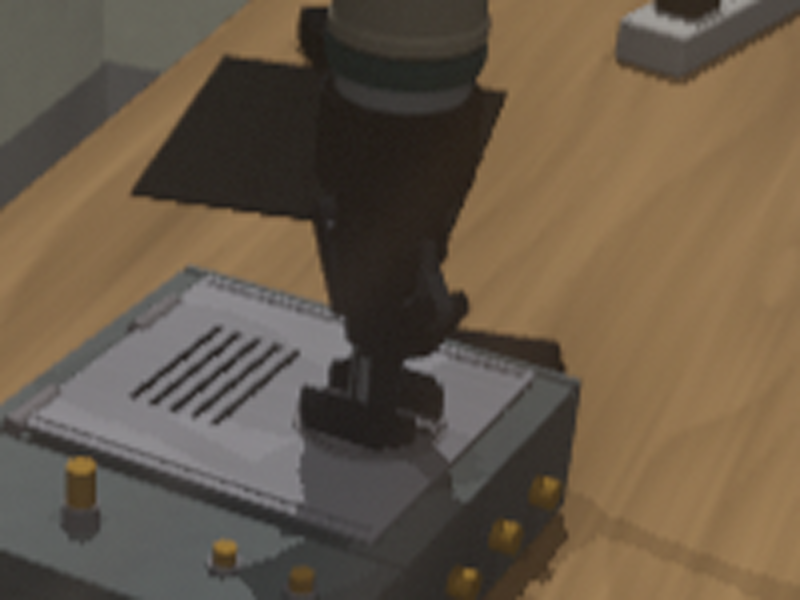

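The near segment's edge now runs from (305,390) to (415,420), almost parallel to the panel's side. The torque has started to rise, so I'll nudge it a little more.

servo_tool:
  dp:
    - [0, 0, 0]
    - [0, 0, 0]
    - [0, 0, 0]
  spin: [-0.015, -0.03, -0.03]

```text
clock: 8.45
tool_pos: [0.5516, -0.1148, 0.1665]
orientation: [-2.851, 1.313, -0.006]
ft_force: [-0.5, 4.4, 9.9]
opening: -0.0003
```

```bash
python3 -c "
from h import *
s,R=tool()
im,d=ctrl.capture('side');top,d2=ctrl.capture('top')
a=cv2.resize(im[150:215,330:420,::-1],None,fx=6,fy=6,interpolation=cv2.INTER_CUBIC)
c=np.array([.550,-.115,0]);y=np.radians(-6.8);dx=np.array([np.cos(y),np.sin(y),0]);n=np.array([-dx[1],dx[0],0])
a=np.ascontiguousarray(a)
for z,col in((.094,(0,0,255)),(.108,(0,255,0))):
  for s_ in(-.013,.013):
    q=(proj('side',[c+n*s_+[0,0,z]-dx*.032,c+n*s_+[0,0,z]+dx*.032])-[330,150]+.5)*6
    cv2.line(a,tuple(int(v) for v in q[0]),tuple(int(v) for v in q[1]),col,1)
cv2.imwrite('pics/side8c.png',a)
"
```

```text
t 8.45 tcp [ 0.5516 -0.1148  0.1665] xang -49.45 z [ 0.005  0.001 -1.   ] F [-0.49  4.43  9.91] T [0.82 0.06 0.28] open -0.0003 q [-0.33  0.37  1.74  0.    1.03  0.53]
```

View pics/side8c.png

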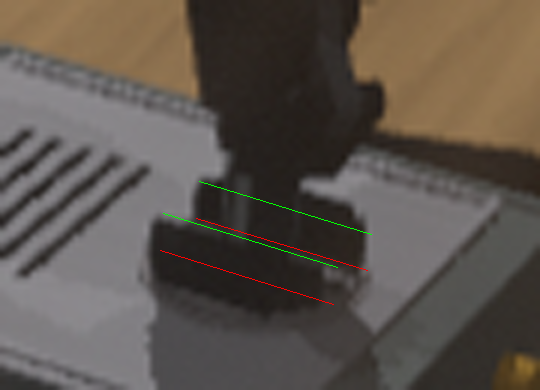

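The torque has climbed to 0.28 N m, well above friction, and the segment edges are parallel to the computed home direction (green lines). So it is on the end stop. I'll back the finger off within its play and lift straight out.

servo_tool:
  dp:
    - [0, 0, 0]
    - [0, 0, 0.003]
    - [0, 0, 0.01]
    - [0, 0, 0.03]
    - [0, 0, 0.06]
  spin: [0.03, 0.06, 0.08, 0.08, 0.08]

```text
clock: 8.97
tool_pos: [0.5494, -0.1154, 0.1993]
orientation: [2.996, -0.944, -0.005]
ft_force: [-0.3, -0.2, -0.4]
opening: -0.0001
```

servo_tool:
  dp:
    - [0, 0, 0.05]
    - [0, 0, 0.1]
    - [0, -0.05, 0.17]
    - [-0.05, -0.12, 0.22]
    - [-0.1, -0.19, 0.25]
  spin: [0, 0, 0, 0, 0]

```text
clock: 9.38
tool_pos: [0.5117, -0.2015, 0.3376]
orientation: [2.996, -0.94, 0.01]
ft_force: [0.6, -0.1, -0.6]
opening: -0.0001
```

servo_tool:
  dp:
    - [-0.06, -0.07, 0]
    - [-0.12, -0.14, 0]
    - [-0.18, -0.2, 0]
    - [-0.18, -0.25, 0]
    - [-0.18, -0.25, 0]
  spin: [0, 0, 0, 0, 0]

```text
clock: 9.8
tool_pos: [0.3998, -0.3544, 0.335]
orientation: [2.991, -0.948, 0.002]
ft_force: [0.6, -0.3, 0.4]
opening: 0.0001
```

Run:
```python
from h import *
tool()
im,d=ctrl.capture('side');cv2.imwrite('pics/side9.png',im[:,:,::-1])
top,D=ctrl.capture('top');cv2.imwrite('pics/top9.png',top[:,:,::-1])
cv2.imwrite('pics/top9c.png',cv2.resize(top[160:315,230:530,::-1],None,fx=2.6,fy=2.6,interpolation=cv2.INTER_CUBIC))
v,u=np.mgrid[0:480,0:640];K,R,t=cam("top")
P=(np.stack([(u-K[0,2])/K[0,0]*D,(v-K[1,2])/K[1,1]*D,D],-1)-t)@R
y=np.radians(-6.8);Rm=np.array([[np.cos(y),-np.sin(y)],[np.sin(y),np.cos(y)]])
L=(P[...,:2]-[.6038,-.0812])@Rm
r=np.hypot(L[...,0]+.05,L[...,1]+.04)
m=(abs(L[...,1]+.04)<.085)&(L[...,0]>-.09)&(L[...,0]<.07)&(r>.045)&(P[...,2]>.07)
A=np.c_[L[m],np.ones(m.sum())];z=P[m][:,2]
x=np.linalg.lstsq(A,z,rcond=None)[0];print("panel plane",x,"hinge ang",-x[0])
```

```text
t 9.8 tcp [ 0.3998 -0.3544  0.335 ] xang -35.16 z [-0.    -0.004 -1.   ] F [ 0.57 -0.3   0.37] T [-0.03 -0.02  0.  ] open 0.0001 q [-0.85  0.2   1.54 -0.    1.41 -0.24]
panel plane [-0.01774355 -0.00050333  0.09108985] hinge ang 0.017743554001958303
```

View pics/top9c.png

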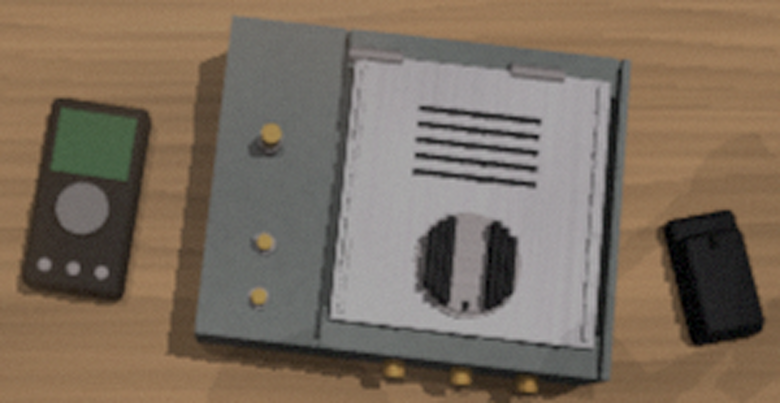

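View pics/side9.png

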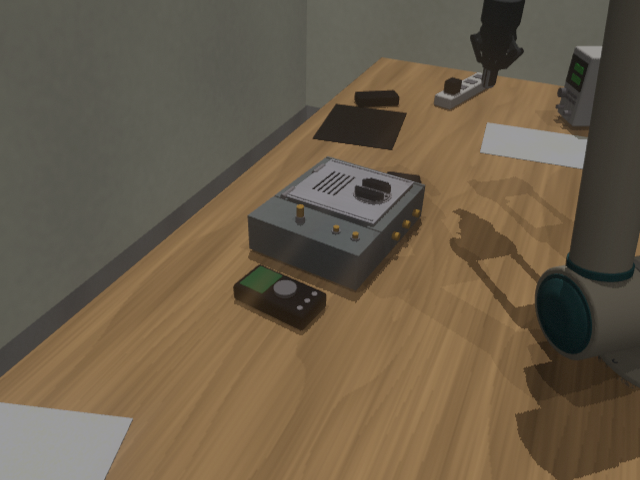

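The panel rests at about 0.018 rad, which is the locked rest angle. The slot runs along the enclosure's x, at crop (467,262), and the multimeter, mouse and adapter are where they were. I'll measure the slot's angle before handing in.

Run:
```python
from h import *
im=cv2.imread("pics/top9.png")
dk=(im.max(2)<75).astype(np.uint8);dk[:240]=0;dk[282:]=0;dk[:,:385]=0;dk[:,436:]=0
L=[];Rr=[]
for v in range(248,274):
    u=np.where(dk[v])[0];a=u[u<407];b=u[u>413]
    if len(a) and len(b):L.append((a.max()+.5,v));Rr.append((b.min()-.5,v))
for s in(L,Rr):
    w=np.array([onz("top",*p,.108)[:2] for p in s],np.float32);f=cv2.fitLine(w,cv2.DIST_HUBER,0,1e-4,1e-4).ravel();f*=np.sign(f[0]);a=np.degrees(np.arctan2(f[1],f[0]));print(len(s),a,"fastener rad",np.pi/2-np.radians(a+6.8),f[2:])
a=cv2.imread("pics/top1.png")
for nm,(x0,x1,y0,y1) in dict(meter=(230,300,190,285),mouse=(480,530,235,297),adapter=(322,346,200,226)).items():
    print(nm,cv2.absdiff(a,im)[y0:y1,x0:x1].mean(), cv2.phaseCorrelate(*[np.float64(cv2.cvtColor(q,6)[y0:y1,x0:x1]) for q in(a,im)]))
```

```text
26 -7.356577 fastener rad 1.5805105 [ 0.55478865 -0.10164019]
26 -6.1162443 fastener rad 1.5588626 [ 0.55020285 -0.12402605]
meter 2.2890225563909774 ((0.05007709038984132, -0.018390455196531263), 0.9957096863638597)
mouse 4.897204301075269 ((-0.04782685027702982, -0.02299394603825533), 0.9023477113268893)
adapter 2.2222222222222223 ((-0.11528604625722494, 0.5821870010512473), 1.0404413443688456)
```

```bash
python3 -c "
from plant import ctrl
print(ctrl.finish_job())"
```

```text
the job is handed in; nothing more can be done
None
```

The panel is shut and locked, and I handed the job in at about 10 s of the 48 s allowed; `finish_job` reports no verdict.

**What I did:** With the fingers closed in the slot, I pressed the panel onto its stop. Contact rose to 9.7 N at the shut height. Holding it down with about 7–13 N, I turned the fastener clockwise until the end-stop torque reached 0.28 N m, then backed off and lifted clear.

**Last checks, robot clear:**
- **Panel:** it rests at about 0.018 rad, the expected locked angle and under the 0.03 limit.
- **Fastener:** the two slot edges give 1.56 and 1.58 rad, against the 1.40 needed.
- **Bystanders:** the multimeter and mouse shifted less than 0.1 px. The adapter read 0.6 px (about 1 mm), which is probably noise and far below the 30 mm limit.

**What disagreed along the way:**
- My first yaw average wrapped round and came out wrong; I redid it by hand as -6.8°.
- The first panel-slope fit was unusable because of that yaw. I took the starting angle of about 0.125 rad from point heights instead.
- The finger had far more play in the slot than the roughly 8° I had expected, so the tool had to turn about 40° past the slot's home direction.

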